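Find the flux tub lid that rocks and press it home

TASK

One of the four yellow lids on the flux tubs in the tray was not pushed down properly, and the flux will spoil. With the fingertips, press near the edge of one lid after another until you find the one that rocks, then press that lid down in its middle until it is fully home and all four lids lie level and tight. Do not pick up or lift anything, and leave the other things on the bench where they are.

Things in the scene. Friction and masses are not known exactly. Their poses are not given: they have to be found in the camera images.
- tray: fixed grey sheet-steel tray, 217 (x) x 325 (y) x 30 mm high, sheet 3 mm, split by thin walls (up to 26 mm high) into 2 x 3 square cells at 107 mm pitch; origin: centre of its underside on the bench, z up, x and y along its sides. Four flux tubs, an amber jar and a brass bush stand one to a cell, in any order; its inner floor is at z = 3 mm
- tub_a: loose white plastic flux tub with a blue label, 80 mm diameter, 90 mm tall without its yellow press-on lid (86 mm diameter, 18 mm deep skirt), about 0.45 kg, upright in a tray cell with about 11 mm of room round it; origin: centre of its underside, z up. Its lid is pushed home by more than about 10 N in the middle: it slides down up to 4 mm and stays; 25 N does no harm
- lid_a_top (a point): centre of the flat top of the lid of tub_a; z is its upward normal. Home: level, 96 mm above the tub's underside, does not give. Not home: also level, up to 4 mm higher, and about 2 N of push down 25 to 32 mm from its centre rocks it about 0.1 rad (that edge sinks 3 mm, the far one rises); let go, it springs back level. Pushed near the rim it rocks but does not go home
- tub_b: loose white plastic flux tub with a blue label, 80 mm diameter, 90 mm tall without its yellow press-on lid (86 mm diameter, 18 mm deep skirt), about 0.45 kg, upright in a tray cell with about 11 mm of room round it; origin: centre of its underside, z up. Its lid is pushed home by more than about 10 N in the middle: it slides down up to 4 mm and stays; 25 N does no harm
- lid_b_top (a point): centre of the flat top of the lid of tub_b; z is its upward normal. Home: level, 96 mm above the tub's underside, does not give. Not home: also level, up to 4 mm higher, and about 2 N of push down 25 to 32 mm from its centre rocks it about 0.1 rad (that edge sinks 3 mm, the far one rises); let go, it springs back level. Pushed near the rim it rocks but does not go home
- tub_c: loose white plastic flux tub with a blue label, 80 mm diameter, 90 mm tall without its yellow press-on lid (86 mm diameter, 18 mm deep skirt), about 0.45 kg, upright in a tray cell with about 11 mm of room round it; origin: centre of its underside, z up. Its lid is pushed home by more than about 10 N in the middle: it slides down up to 4 mm and stays; 25 N does no harm
- lid_c_top (a point): centre of the flat top of the lid of tub_c; z is its upward normal. Home: level, 96 mm above the tub's underside, does not give. Not home: also level, up to 4 mm higher, and about 2 N of push down 25 to 32 mm from its centre rocks it about 0.1 rad (that edge sinks 3 mm, the far one rises); let go, it springs back level. Pushed near the rim it rocks but does not go home
- tub_d: loose white plastic flux tub with a blue label, 80 mm diameter, 90 mm tall without its yellow press-on lid (86 mm diameter, 18 mm deep skirt), about 0.45 kg, upright in a tray cell with about 11 mm of room round it; origin: centre of its underside, z up. Its lid is pushed home by more than about 10 N in the middle: it slides down up to 4 mm and stays; 25 N does no harm
- lid_d_top (a point): centre of the flat top of the lid of tub_d; z is its upward normal. Home: level, 96 mm above the tub's underside, does not give. Not home: also level, up to 4 mm higher, and about 2 N of push down 25 to 32 mm from its centre rocks it about 0.1 rad (that edge sinks 3 mm, the far one rises); let go, it springs back level. Pushed near the rim it rocks but does not go home
- jar: amber glass jar with a dark cap, 62 mm diameter, 78 mm tall, loose, in a tray cell; bystander; origin: centre of its underside
- bush: brass flanged bush, flange 48 mm diameter, 54 mm tall, loose, in a tray cell; bystander; origin: centre of its underside
- brick: sand-coloured firebrick, 114 x 230 x 64 mm, lying loose on the bench; bystander; origin: centre of its underside
- disc: rusty steel disc, 110 mm diameter, 8 mm thick, lying loose; bystander; origin: centre of its underside
- wire_brush: brush with a wooden handle, 200 mm long, lying loose beyond the tray; bystander; origin: near its middle, on the bench
- magnet_square: red triangular welding magnet, 90 x 90 x 18 mm, lying loose; bystander; origin: centre of its underside

How it is judged:
By the outcome, as a careful person would: the job done as asked, in the order asked, and still so for the second after the job is handed in, with the robot touching nothing.
It also fails if it takes over 54 s, if anything falls off the work surface, if the arm or the gripper's body presses on something with over 40 N, if the wrist force passes 120 N, or if a joint passes its speed limit or range.

ROBOT

A 7-joint arm with a two-finger parallel gripper is mounted at the origin on the work surface. World frame = base frame: x ahead of the robot, y to its left, z up, the work surface at z = 0. Lengths are in m, angles in rad, forces in N, time in s.
With the tool pointing down it reaches from about 0.425 to 0.95 m from the base axis. Payload 4.7 kg.
Tool frame: the origin (TCP) lies between the finger pads; the fingertips stand 25 mm ahead of it and the grasp point (between the pads) lies 6 mm ahead of it; z points along the fingers, y is the line along which they close (so a half turn about z gives the same grasp; the last joint's range is limited). The gripper opens to 85 mm and grips with 20 to 120 N. Pads are 22 mm wide; open, the fingers measure 114 mm over their backs; the gripper's body (76 mm by 85 mm) begins 54 mm behind the grasp point. The pads swing forward as they close: fully open they stand 13 mm farther back than shut.
Start: joints at [1.182, 0.469, -0.049, 1.532, 0.024, 1.141, -0.082], TCP at [0.238, -0.632, 0.256] pointing down, gripper open.
Joint ranges: [-2.59, 2.59], [-0.33, 1.99], [-1.39, 1.29], [0.1, 2.45], [-1.04, 4.18], [0.21, 1.99], [-2.66, 2.66]. Speed limits (rad/s): [2.57, 2.57, 3.14, 3.14, 3.14, 3.14, 3.14].

INTERFACE

Orientations are given as a 3x3 rotation matrix whose columns are the frame's x, y, z axes.
In Python, from rig import * gives the robot as it stands. Calls block until the motion is done:
- movep(position, orientation): joint-space move of the TCP to a pose.
- move_l(position, attitude=None, feed=0.15, until_force=None): straight line of the TCP; attitude=None keeps the orientation; feed is the mean speed in m/s. With until_force (N) it stops when the force on the tool has changed by that much, and returns True; else False.
- move_joints(angles): joint-space move.
- command_gripper(opening, newtons=None): finger opening in m; newtons is the grip in N (None keeps the last); returns when the fingers have stopped.
- sleep(seconds).
- inverse_kinematics(position, orientation): joint angles nearest the present ones, or None.
- sense(): the state.
- camera(name): name is "scene" or "top" or "wrist"; returns (picture, depth): 420x560x3 uint8, red, green, blue; 420x560 float32, m along the optical axis (not along the pixel's ray), 0 where there is no reading.
- camera_params(name): a dict with "K" (3x3 intrinsics, pixels), "dist" ([k1, k2, p1, p2, k3] as OpenCV has them; the pictures are not rectified), "position" and "rotation" of the camera in the world; the wrist camera has in their place "tool_from_camera" (4x4, takes a point from camera to tool coordinates, whose origin is the TCP and whose axes are the flange's). Camera axes: x right, y down, z forward; pixel columns grow to the right and rows downward; lengths in m; the calibration is good to about 2 mm. A picture is of the moment at which its call begins: read the wrist's pose just before it. camera_params takes no time and is no camera call.
A pose or a line that the arm cannot do raises Unreachable and nothing moves.
- finish_job(): hands the job in; it is judged then, once.
The state is a dict: "time_s": time; "joint_pos": joint angles; "qd": joint speeds; "joint_efforts": joint torques, N m; "position": TCP position; "tcp_rot": TCP orientation; "wrist_force": force on the tool from outside, world axes, zero at the start; "ft_torque": the same for the moment, N m; "finger_gap": finger opening in m; "gripper_force": force on a finger pad.
Only numpy, scipy, OpenCV 4.12 (cv2) and the standard library are available. Lean on these libraries where they do the work, as an engineer would, in place of code of your own. Each camera call takes 0.05 s, during which the arm holds its last target. There are 200 camera calls.

## Working session

There is one attempt and no reset: what is moved stays moved. The work goes in short steps, each a Python script; the robot and the scene stay as the last script left them, time stands still between calls to the robot, and variables do not carry over. Pictures are saved under pics/ and viewed, at most 10 in all, crops included, and the job is handed in when it is done.

```bash
mkdir -p pics; python3 - <<'E'
from rig import *
import cv2,numpy as np
s=sense();print(s['time_s'],s['position'],s['tcp_rot'],s['wrist_force'],s['finger_gap'])
for n in ("top","scene"):
    p,d=camera(n);cv2.imwrite(f'pics/{n}0.png',p[:,:,::-1]);np.save(f'pics/{n}0.npy',d);np.save(f'pics/{n}0rgb.npy',p)
    c=camera_params(n);print(n,c)
E
```

```text
0.0 [ 0.23749334 -0.63126408  0.25524757] [[ 9.35949563e-01  3.52133317e-01 -7.36089372e-04]
 [ 3.52134083e-01 -9.35947798e-01  1.81872689e-03]
 [-4.85068942e-05 -1.96143879e-03 -9.99998075e-01]] [ 0.76590949 -0.56266199 -0.24526247] 0.08514869585565835
top {'K': array([[447.36640389,   0.        , 285.55147775],
       [  0.        , 447.36640389, 198.32508528],
       [  0.        ,   0.        ,   1.        ]]), 'dist': array([-0.00060654,  0.        ,  0.        ,  0.        ,  0.        ]), 'position': array([ 0.547687  , -0.01662092,  1.14181826]), 'rotation': array([[ 0.01409689, -0.99611508,  0.08692536],
       [-0.99989109, -0.01366357,  0.00557797],
       [-0.00436859, -0.08699452, -0.99619921]])}
scene {'K': array([[515.22358935,   0.        , 278.78327032],
       [  0.        , 515.22358935, 201.0500749 ],
       [  0.        ,   0.        ,   1.        ]]), 'dist': array([-0.04160369,  0.        ,  0.        ,  0.        ,  0.        ]), 'position': array([1.07835596, 0.67630202, 1.40727252]), 'rotation': array([[-0.83146313,  0.47790361, -0.2833323 ],
       [ 0.55536062,  0.70060532, -0.4480254 ],
       [-0.01560884, -0.52986821, -0.84793635]])}
```

View pics/top0.png

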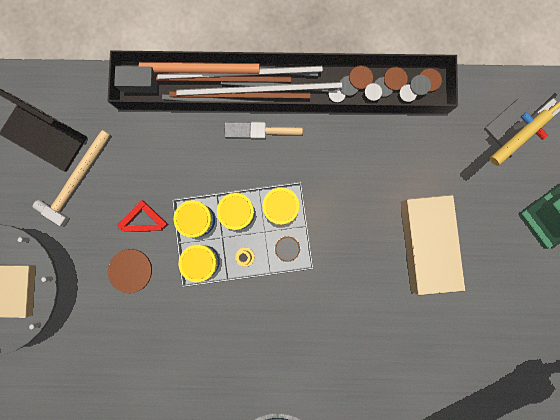

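View pics/scene0.png

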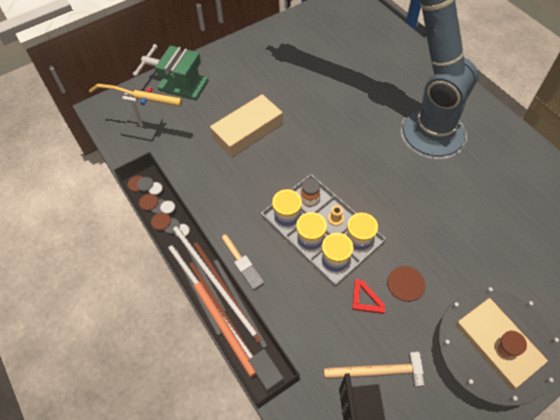

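The top view shows lids at about (193,218), (236,211), (281,206) and (199,263), the bush at (245,257) and the jar at (288,249). The scene view confirms this layout.

```bash
cat > h.py <<'E'
import cv2,numpy as np
from rig import *
def lids(name,rgb,d):
    "lid top centres in the world, from the yellow mask and depth"
    c=camera_params(name);hsv=cv2.cvtColor(np.ascontiguousarray(rgb),cv2.COLOR_RGB2HSV)
    m=cv2.inRange(hsv,(22,150,90),(35,255,255))
    n,l,st,_=cv2.connectedComponentsWithStats(m);out=[]
    for i in range(1,n):
        if st[i,4]<500: continue
        v,u=np.nonzero((l==i)&(d>0));z=d[v,u]
        r=cv2.undistortPoints(np.c_[u,v].astype(float)[:,None],c['K'],c['dist'])[:,0]
        P=np.c_[r,np.ones(len(r))]*z[:,None]@c['rotation'].T+c['position']
        zt=np.median(P[P[:,2]>.08][:,2]) if (P[:,2]>.08).sum()>200 else 0
        if not .085<zt<.12: continue
        T=P[abs(P[:,2]-zt)<.005]
        (x,y),rad=cv2.minEnclosingCircle(T[:,:2].astype(np.float32))
        out.append((np.array([x,y,zt]),T.mean(0),rad,len(T),T[:,2].std()))
    return out
E
python3 - <<'E'
from h import *
np.set_printoptions(precision=4,suppress=True)
for n in("top","scene"):
    for o in lids(n,np.load(f'pics/{n}0rgb.npy'),np.load(f'pics/{n}0.npy')): print(n,*o)
R=np.diag([1.,-1,-1])
for p in ([.45,.2,.2],[.65,0,.2]): print(inverse_kinematics(p,R),inverse_kinematics(p,np.diag([-1.,1,-1])))
E
```

```text
top [0.622  0.0013 0.0991] [0.6215 0.001  0.0991] 0.04312928766012192 1030 0.001943428787429414
top [0.6076 0.1071 0.0992] [0.6075 0.1069 0.0992] 0.04316626489162445 1044 0.0018775781516936097
top [0.5876 0.2064 0.1031] [0.5882 0.2061 0.1031] 0.04336482658982277 1058 0.00181310132658389
top [0.4862 0.1929 0.0993] [0.4858 0.192  0.0993] 0.043638620525598526 1062 0.0018691645379687895
scene [ 0.6234 -0.0007  0.0986] [ 0.6241 -0.0004  0.0986] 0.04384217411279678 468 0.002323049536385164
scene [0.6115 0.1063 0.0989] [0.6108 0.1072 0.0989] 0.043594840914011 514 0.002392891193468778
scene [0.4875 0.1932 0.0984] [0.4881 0.1925 0.0984] 0.04374308884143829 509 0.0023706328227299615
scene [0.5901 0.2054 0.1028] [0.5907 0.2064 0.1027] 0.04355344921350479 556 0.0023699523120730478
[ 0.2798  0.3889 -0.9647  1.9809  0.388   0.9679 -2.4466] [ 0.4084  0.4829 -1.1684  1.9759  0.5222  1.0284  0.5675]
[ 0.1985  0.5059 -0.372   1.6408  0.2064  1.0339 -1.8079] [ 0.4754  0.6076 -0.8013  1.6236  0.4742  1.1152  1.121 ]
```

```bash
cat >> h.py <<'E'
TIP=.025
L=[np.array(p) for p in ([.622,.0005,.099],[.609,.1068,.099],[.588,.206,.103],[.4865,.193,.099])]
R=np.array([[.936,.352,0],[.352,-.936,0],[0,0,-1.]])
def probe(i):
    "press 29 mm from the lid's centre along tool x; returns give in mm between light and firm contact"
    p=L[i]+.029*R[:,0]
    movep([p[0],p[1],.105+TIP+.025],R); 
    move_l([p[0],p[1],.107+TIP],feed=.1); sleep(.2); f0=sense()['wrist_force'][2]
    hit=move_l([p[0],p[1],.090+TIP],feed=.015,until_force=1.2); s=sense(); z1=s['position'][2]; f1=s['wrist_force'][2]-f0
    firm=move_l([p[0],p[1],z1-.006],feed=.01,until_force=4); sleep(.1); s=sense(); z2=s['position'][2]; f2=s['wrist_force'][2]-f0
    move_l([p[0],p[1],.105+TIP+.025],feed=.1)
    print(i,hit,firm,'tip z',round(z1-TIP,4),round(z2-TIP,4),'give mm',round(1e3*(z1-z2),2),'F',round(f1,2),round(f2,2),'t',sense()['time_s'])
    return 1e3*(z1-z2)
E
python3 - <<'E'
from h import *
print([inverse_kinematics([*(l+.029*R[:,0])[:2],.13],R) is not None for l in L])
command_gripper(0.0,20)
movep([L[0][0],L[0][1],.2],R)
probe(0)
E
```

```text
[True, True, True, True]
0 True True tip z 0.0989 0.0989 give mm 0.02 F 2.5 3.76 t 5.85
```

```bash
python3 - <<'E'
from h import *
probe(1)
g=probe(2); print(g)
E
```

```text
1 True True tip z 0.0989 0.0989 give mm 0.03 F 4.23 6.01 t 8.3917
2 True True tip z 0.1016 0.1009 give mm 0.68 F 2.03 4.74 t 10.8417
0.6846174418917994
```

Lid 2 (index 2) gave way. I'll rock it once more to confirm it springs back, then press its middle.

```bash
python3 - <<'E'
from h import *
p=L[2]+.031*R[:,0]
move_l([p[0],p[1],.106+TIP],feed=.1); sleep(.2); f0=sense()['wrist_force'][2]
for k in range(14):
    move_l([p[0],p[1],.1045-.0005*k+TIP],feed=.02); s=sense(); f=s['wrist_force'][2]-f0
    print(round(s['position'][2]-TIP,4),round(f,2))
    if f>7: break
move_l([p[0],p[1],.13+TIP],feed=.1)
c=L[2]
move_l([c[0],c[1],.13+TIP]); move_l([c[0],c[1],.107+TIP],feed=.1); sleep(.2); f0=sense()['wrist_force'][2]
print(move_l([c[0],c[1],.092+TIP],feed=.015,until_force=18)); sleep(.3)
s=sense(); print('press',s['position']-[0,0,TIP],s['wrist_force'][2]-f0,s['time_s'])
move_l([c[0],c[1],.13+TIP],feed=.1)
E
```

```text
0.1046 0.38
0.104 0.51
0.1034 -0.06
0.103 -0.4
0.1026 -0.17
0.1021 0.59
0.1017 1.36
0.1012 1.38
0.1009 4.17
0.1008 5.7
0.1005 7.19
True
press [0.58814087 0.20611656 0.09906663] 4.35179602334875 16.5667
```

```bash
python3 - <<'E'
from h import *
c=L[2]
move_l([c[0],c[1],.103+TIP],feed=.1); sleep(.2); f0=sense()['wrist_force'][2]
print(move_l([c[0],c[1],.094+TIP],feed=.01,until_force=20)); s=sense(); print(s['position'][2]-TIP,s['wrist_force'][2]-f0);sleep(.3)
s=sense(); print('press',s['position'][2]-TIP,s['wrist_force'][2]-f0)
move_l([c[0],c[1],.13+TIP],feed=.1)
L[2][2]=.099; probe(2); probe(3)
movep([.45,-.2,.3],R)
p,d=camera("top")
cv2.imwrite('pics/top1.png',p[:,:,::-1])
for o in lids("top",p,d): print(o[0],o[2])
print(sense()['time_s'])
E
```

```text
True
0.09904413491530639 5.5460533358359
press 0.09903502219351806 5.736907133357721
2 True True tip z 0.0989 0.0989 give mm 0.01 F 3.14 4.67 t 21.35
3 True True tip z 0.0989 0.0988 give mm 0.03 F 3.1 4.81 t 23.875
[6.21373117e-01 3.81146761e-04 9.91064415e-02] 0.043102722615003586
[0.60746497 0.10719856 0.09930672] 0.043330151587724686
[0.58846962 0.20688987 0.09905887] 0.04345110431313515
[0.48535877 0.19207099 0.09923807] 0.043235015124082565
25.5167
```

View pics/top1.png

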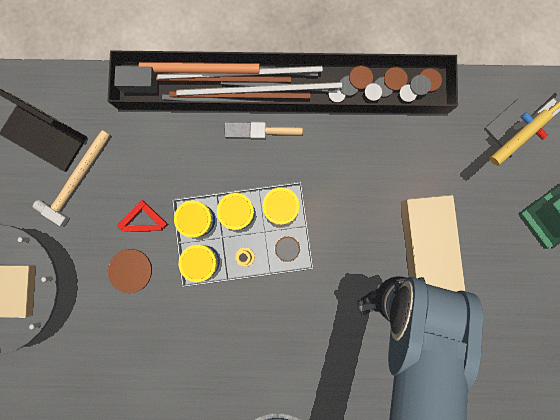

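The picture shows all four lids level at 99 mm, at about (193,218), (236,211), (281,206) and (199,263). The jar, bush, brick, disc, brush and magnet are where they were, and the arm is clear.

```bash
python3 -c "
from rig import *
print(finish_job())"
```

```text
the job is handed in; nothing more can be done
None
```

The rocking lid, the one at about (0.588, 0.206), was found by edge presses and pressed fully home; all four lids now measure level at 99 mm and tight, nothing else was seen to move, and the job is handed in at about 25.5 s.

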